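# Complete the round tub of sample tubes

### The arm

A 6-joint arm with a two-finger parallel gripper is mounted at the origin on the work surface. World frame = base frame: x ahead of the robot, y to its left, z up, the work surface at z = 0. Lengths are in mm, angles in rad, forces in N, time in s.
With the tool pointing down it reaches from about 350 to 800 mm from the base axis. Payload 7.3 kg.
Tool frame: the origin (TCP) lies midway between the tips of the shut fingers; the grasp point (between the pads) lies robot.hold_point_z behind it (robot.hold_point_z is the distance from the TCP to the grasp point, in mm); x points along the fingers, y is the direction in which the jaws open and shut, and the axes are right-handed (so a half turn about x gives the same grasp; the last joint's range is limited). The gripper opens to 85 mm and grips with 20 to 120 N. Pads are 22 mm wide; open, the fingers measure 114 mm over their backs; the gripper's body (76 mm by 85 mm) begins 54 mm behind the grasp point. The pads swing forward as they close: fully open they stand 13 mm farther back than shut.
Start: joints at [1.046, 0.342, 1.524, -0, 1.275, -0.146], TCP at [194.135, 487.807, 231.322] pointing down, gripper open.
Joint ranges: [-2.53, 2.53], [-0.77, 2.02], [0.04, 2.7], [-1, 4.14], [0.28, 2.66], [-3.11, 3.11]. Speed limits (rad/s): [2.57, 2.57, 3.14, 3.14, 3.14, 3.14].

### API

Orientations are given as a unit quaternion [w, x, y, z].
In Python, from station import robot, snapshot, calibration gives the robot as it stands.
- The arm moves only by the tool jog_arm, never from a script. Its argument "rows" is a list of rows, each a list of 5 numbers: the gripper command: -1 is shut, 1 is fully open, values between are in proportion, then the shift along the tool's x, y, z in units of 30 mm (1.0 is 30 mm), then the turn about the tool's x in degrees. A call has 1 to 5 rows; each row shifts and turns the commanded pose from where the row before left it, along the tool's axes as they then stand; what a row does not reach is not made up. A row lasts 1/10 s, in which the tool goes at most 50 mm and 8.59 degrees, less where a joint would pass 70% of its speed; a pose out of reach is approached as far as the arm can. A call is refused whole if a number of a shift passes 1 or a number of a turn 8.59, either way. A call with a gripper value outside its range is refused whole. The fingers move at their own pace and stop on an object; "grip_force" is the grip in N (left out, the last holds). Time passes only in rows, so rows that do not move let the fingers close. It gives the time, the measured TCP pose, the force and the opening at its end, in the units of the state.
- robot.state(): the state, without advancing time (a new reading comes with each control period).
- snapshot(name): name is "scene" or "top" or "wrist"; returns (picture, depth): 480x640x3 uint8, red, green, blue; 480x640 float32, mm along the optical axis (not along the pixel's ray), 0 where there is no reading.
- calibration(name): a dict with "mtx" (3x3 intrinsics, pixels), "camera_from_world" (4x4, takes a point from world to camera coordinates). Camera axes: x right, y down, z forward; pixel columns grow to the right and rows downward; lengths in mm; the calibration is good to about 2 mm. A picture is of the moment at which its call begins: read the wrist's pose just before it. calibration takes no time and is no camera call; for the wrist camera it gives the pose at the moment of the call.
- robot.hand_in(): hands the job in, once; it reports no verdict.
The state is a dict: "clock": time; "joints": joint angles; "qvel": joint speeds; "effort": joint torques, N m; "tcp_pos": TCP position; "tool_rot": TCP orientation; "wrist_force": force on the tool from outside, world axes, zero at the start; "torque": the same for the moment, N m; "finger_gap": finger opening in mm.
Only numpy, scipy, OpenCV 4.12 (cv2) and the standard library are available. Lean on these libraries where they do the work, as an engineer would, in place of code of your own. Each camera call takes 0.05 s, during which the arm holds its last target. There are 200 camera calls.

### The job

Pack the two tall blue-capped tubes upright into the green round tub, one in each of its two empty places (yellow spots), so that with the white-capped tubes they make a full hexagon around the middle one. Leave the orange-capped tube standing where it is.

Things in the scene. Friction and masses are not known exactly. Their poses are not given: they have to be found in the camera images.
- tub: Fixed green round tub, inner/outer diameter 132/140 mm, wall 55 mm high, flat floor 6 mm above the bench. Holds 5 fixed short white-capped tubes (30 mm wide, tops 76 mm above the bench: fingers must stay above): one mid, four around at 42 mm. Two empty places, opposite, yellow 33 mm spots on black floor, at x = +42 and -42 mm, y = 0 in its frame. Origin: centre of underside, on the bench; z up.
- blue_a_center (a point): Loose upright 50 ml tube: clear round body 30 mm wide with white paper band, flat foot, blue cap 32 mm wide and 20 mm high; 115 mm tall, 40 to 85 g. Point: its centre, half-way up (57.5 mm from foot and top); z up along the tube. One of the two to pack; either may go in either place.
- blue_b_center (a point): Loose upright 50 ml tube: clear round body 30 mm wide with white paper band, flat foot, blue cap 32 mm wide and 20 mm high; 115 mm tall, 40 to 85 g. Point: its centre, half-way up (57.5 mm from foot and top); z up along the tube. The other one to pack.
- orange_center (a point): Loose upright 50 ml tube: clear round body 30 mm wide with white paper band, flat foot, orange cap 32 mm wide and 20 mm high; 115 mm tall, 40 to 85 g. Point: its centre, half-way up (57.5 mm from foot and top); z up along the tube. Not to be packed: it stays standing where it is.
There are look-alikes about, which are no part of the job. Several things look just like the tub: the one meant starts farthest to the robot's left.

How it is judged:
By the outcome, as a careful person would: the job done as asked, in the order asked, and still so for the second after the job is handed in, with the robot touching nothing.
It also fails if it takes over 61 s, if anything falls off the work surface, if the arm or the gripper's body presses on something with over 40 N, if the wrist force passes 120 N, or if a joint passes its speed limit or range.

## Working session

There is one attempt and no reset: what is moved stays moved. The work goes in short steps, Python scripts to look and compute and a tool call to move; the robot and the scene stay as the last step left them, time stands still between calls to the robot, and variables do not carry over. Pictures are saved under pics/ and viewed, about 8 in all and at most 12, crops included, and the job is handed in when it is done.

Besides the shell and the picture viewer there is one more tool, called after "Request:" by a JSON object that holds its "method" and its "body". jog_arm: Moves the arm, as the interface text tells. Its arguments: {"type":"object","properties":{"rows":{"type":"array","items":{"type":"array","items":{"type":"number"}}},"grip_force":{"type":"number"}},"required":["rows"]}

```bash
mkdir -p pics; ls; cat > a.py <<'E'
from station import robot, snapshot, calibration
import numpy as np, cv2
s=robot.state(); print(s, getattr(robot,'hold_point_z',None))
for n in ("scene","top"):
    p,d=snapshot(n); np.savez(f"{n}0.npz",p=p,d=d,K=calibration(n)["mtx"],T=calibration(n)["camera_from_world"])
    cv2.imwrite(f"pics/{n}0.png",p[...,::-1]); print(n,calibration(n))
E
python3 a.py
```

```text
pics
{'clock': 0.0, 'joints': array([ 1.04600044e+00,  3.42739791e-01,  1.52502662e+00,  6.69380291e-06,
        1.27541104e+00, -1.45982272e-01]), 'qvel': array([ 0.00067062, -0.0001977 ,  0.0001417 ,  0.0012146 ,  0.00122969,
        0.00102779]), 'effort': array([ 2.19762464e-04, -4.33683407e+01, -2.46018612e+01, -1.39058134e-04,
        7.84151402e-03,  2.14899735e-06]), 'tcp_pos': array([193.91663482, 487.43476852, 230.61375703]), 'tool_rot': array([ 0.69427404,  0.13260377,  0.69464716, -0.13366046]), 'wrist_force': array([-1.14702854, -0.52997029, -0.04339707]), 'torque': array([-0.01244752, -0.00738259,  0.06427685]), 'finger_gap': 85.29409261620877} 18.700000000000003
scene {'mtx': array([[475.12288569,   0.        , 319.84032575],
       [  0.        , 475.12288569, 233.39656243],
       [  0.        ,   0.        ,   1.        ]]), 'camera_from_world': array([[-4.60350358e-01,  8.87625461e-01,  1.40921488e-02,
         2.71624932e+02],
       [ 5.30903623e-01,  2.87996505e-01, -7.96993950e-01,
        -2.13159457e+02],
       [-7.11490612e-01, -3.59414877e-01, -6.03822867e-01,
         1.21130818e+03],
       [ 0.00000000e+00,  0.00000000e+00,  0.00000000e+00,
         1.00000000e+00]])}
top {'mtx': array([[549.71293714,   0.        , 311.34426042],
       [  0.        , 549.71293714, 231.97293558],
       [  0.        ,   0.        ,   1.        ]]), 'camera_from_world': array([[-2.87355126e-02, -9.99506362e-01, -1.27004870e-02,
        -6.98627999e+00],
       [-9.92769317e-01,  3.00186520e-02, -1.16223765e-01,
         5.50654456e+02],
       [ 1.16547644e-01,  9.26890433e-03, -9.93141850e-01,
         9.84692635e+02],
       [ 0.00000000e+00,  0.00000000e+00,  0.00000000e+00,
         1.00000000e+00]])}
```

View pics/top0.png

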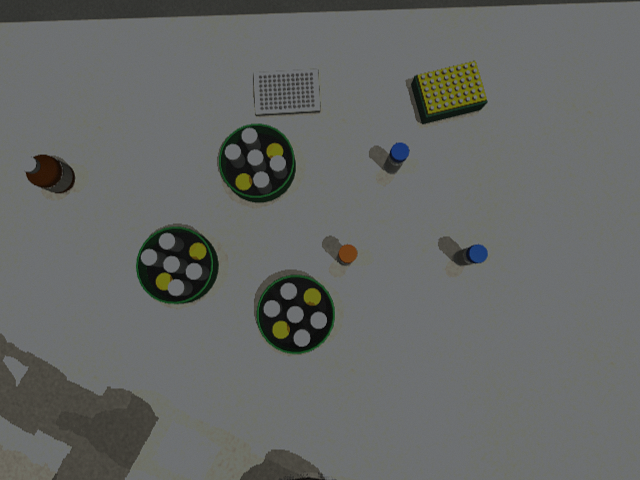

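View pics/scene0.png

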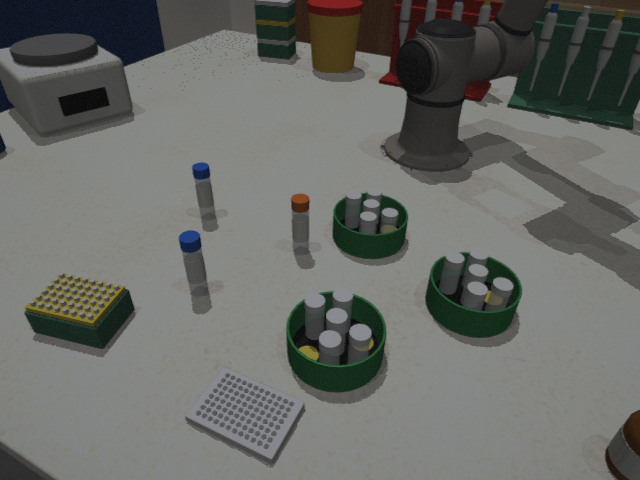

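The top view shows three look-alike tubs at (177,265), (257,162) and (296,314). Left (+y) is smaller u, so the target is (177,265), which is (473,290) in the scene view. Only two tubes have blue caps, at (399,153) and (477,254). The orange tube is at (347,254). The tip box and the bottle could not be mistaken for tubes.

```bash
cat > m.py <<'E'
import numpy as np, cv2
def ray(uv,z,K,T):
    R=T[:3,:3];c=-R.T@T[:3,3]; d=R.T@np.linalg.inv(K)@np.array([uv[0],uv[1],1.]); return c+d*(z-c[2])/d[2]
def blobs(p,hl,hh,smin=90,vmin=40,amin=40):
    h=cv2.cvtColor(p,cv2.COLOR_RGB2HSV); m=cv2.inRange(h,(hl,smin,vmin),(hh,255,255))
    n,l,st,ce=cv2.connectedComponentsWithStats(m); return [(ce[i],st[i]) for i in range(1,n) if st[i][4]>amin]
E
cat > b.py <<'E'
from m import *
D=np.load("top0.npz");p,d,K,T=D["p"],D["d"],D["K"],D["T"]
pt=lambda uv,z:ray(uv,z,K,T).round(1)[:2]
for nm,a,b,z in(("blue",105,130,115),("orange",3,15,115),("yellow",22,35,6),("green",45,85,55)):
    for c,s in blobs(p,a,b):
        print(nm,c.round(1),s,"xy",pt(c,z), "edge-c",pt((s[0]+s[2]/2-.5,s[1]+s[3]/2-.5),z),"d",d[int(c[1]),int(c[0])])
# white tops near target tub
g=cv2.inRange(cv2.cvtColor(p,cv2.COLOR_RGB2GRAY),120,255); print(p[240,167],p[265,172],p[271,172])
D2=np.load("scene0.npz")
for nm,a,b in(("blue",105,130),("orange",3,15)):
    for c,s in blobs(D2["p"],a,b): print("scene",nm,c.round(1),s,"capmid",ray(c,105,D2["K"],D2["T"]).round(1))
c=p[215:315,125:230]; cv2.imwrite("pics/crop.png",cv2.convertScaleAbs(cv2.resize(np.hstack([c,p[110:210,380:485],p[205:305,425:530]]),None,fx=2.5,fy=2.5,interpolation=cv2.INTER_CUBIC)[...,::-1],alpha=1.5))
E
python3 b.py
```

```text
blue [399.5 151.3] [390 143  19  19 267] xy [ 675.8 -179.9] edge-c [ 674.6 -179. ] d 946.966
blue [477.7 253.3] [469 244  19  19 280] xy [ 496. -303.] edge-c [ 496.4 -303.4] d 925.9502
orange [ 43.3 172.7] [ 26 158  31  28 486] xy [657.8 436.6] edge-c [660.  440.7] d 978.5703
orange [347.3 253.4] [338 244  20  20 276] xy [502.3 -83.7] edge-c [502. -84.] d 927.24677
yellow [451.1  88. ] [ 417   61   70   54 1757] xy [ 827.7 -303.6] edge-c [ 828.7 -304.5] d 1014.25494
yellow [274.1 149.6] [266 143  18  15 199] xy [715.8  44.4] edge-c [714.9  43.6] d 1061.635
yellow [242.8 181.4] [235 173  18  18 231] xy [655.1 105.8] edge-c [654.8 104.5] d 1052.8014
yellow [197.4 250.5] [189 242  18  18 248] xy [524.4 193.9] edge-c [524.5 193.7] d 1040.4366
yellow [162.8 280.7] [155 272  18  19 223] xy [469.3 259.6] edge-c [468.7 258.2] d 1032.8438
yellow [311.8 296.3] [303 288  18  18 257] xy [432.1 -20.4] edge-c [431.7 -19.8] d 1028.1593
yellow [280.1 329.3] [272 320  18  19 259] xy [372.8  40.4] edge-c [373.3  39.6] d 1021.2108
green [451.  108.6] [422 101  65  16 119] xy [ 769.4 -288.3] edge-c [ 76
[... 346 characters left out ...]
 blue [553.9   7.5] [550   3   9  10  64] capmid [-1372.4   133.    105. ]
scene blue [144.6  51.8] [137  45  15  13  55] capmid [  -7.1 -929.1  105. ]
scene blue [200.6 170.4] [192 162  18  18 244] capmid [ 498.7 -304.1  105. ]
scene blue [189.7 241. ] [179 230  22  23 397] capmid [ 679.  -180.6  105. ]
scene orange [302.  21.] [295   0  16  43 533] capmid [-600.3 -696.4  105. ]
scene orange [376.3  26.5] [ 349    0   48   58 1805] capmid [-669.5 -417.4  105. ]
scene orange [621.6   3.7] [601   0  39  11 240] capmid [-1622.8   396.3   105. ]
scene orange [299.8 202.7] [291 194  18  19 294] capmid [505.4 -84.4 105. ]
scene orange [634.3 425.9] [624 410  16  38 307] capmid [704.8 425.8 105. ]
```

View pics/crop.png

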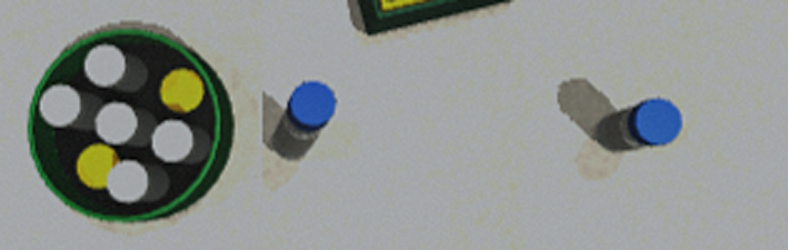

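Cast rays put the tubes and the target tub (leftmost) as follows:
- **Blue A:** about (677,-180)
- **Blue B:** about (497,-303)
- **Tub centre:** about (495,225)
- **Places:** about (524,194) and (466,256)

The crop confirms these are the right tub and the two blue caps. I'll go above blue A.

Request:
{"method": "jog_arm", "body": {"rows": [[1,0,-0.63,1,0],[1,0,-0.63,1,0],[1,0,-0.63,1,0],[1,0,-0.63,1,0],[1,0,-0.63,1,0]], "grip_force": 40}}

```text
clock: 0.6
tcp_pos: [299.0, 343.2, 231.0]
tool_rot: [0.694, 0.133, 0.695, -0.133]
wrist_force: [0.2, -0.1, 0.5]
finger_gap: 85.5
```

Request:
{"method": "jog_arm", "body": {"rows": [[1,0,-0.63,1,0],[1,0,-0.63,1,0],[1,0,-0.63,1,0],[1,0,-0.63,1,0],[1,0,-0.63,1,0]]}}

```text
clock: 1.1
tcp_pos: [403.4, 199.9, 231.1]
tool_rot: [0.694, 0.133, 0.695, -0.133]
wrist_force: [0.6, 0.3, -0.3]
finger_gap: 85.4
```

Request:
{"method": "jog_arm", "body": {"rows": [[1,0,-0.63,1,0],[1,0,-0.63,1,0],[1,0,-0.63,1,0],[1,0,-0.63,1,0],[1,0,-0.63,1,0]]}}

```text
clock: 1.6
tcp_pos: [507.9, 56.7, 231.0]
tool_rot: [0.694, 0.133, 0.695, -0.133]
wrist_force: [0.2, -0.1, 0.2]
finger_gap: 85.3
```

Request:
{"method": "jog_arm", "body": {"rows": [[1,0,-0.63,1,0],[1,0,-0.63,1,0],[1,0,-0.63,1,0],[1,0,-0.63,1,0],[1,0,0,0,0]]}}

```text
clock: 2.1
tcp_pos: [592.4, -60.2, 230.0]
tool_rot: [0.694, 0.134, 0.694, -0.135]
wrist_force: [-0.3, 0.8, -0.3]
finger_gap: 85.4
```

```bash
cat > w.py <<'E'
import sys; from m import *
from station import robot,snapshot,calibration
nm=sys.argv[1]; zc=float(sys.argv[2]) if len(sys.argv)>2 else 115
tgt=eval(sys.argv[3]) if len(sys.argv)>3 else None
from scipy.spatial.transform import Rotation as Ro
s=robot.state(); C=calibration("wrist");K,T=C["mtx"],C["camera_from_world"]; p,d=snapshot("wrist")
cv2.imwrite(f"pics/{nm}.png",cv2.convertScaleAbs(p[...,::-1],alpha=1.4)); np.savez(nm+".npz",p=p,d=d,K=K,T=T)
w,x,y,z=s["tool_rot"];R=Ro.from_quat([x,y,z,w]).as_matrix()
print(s["clock"],s["tcp_pos"].round(1),s["finger_gap"],s["wrist_force"].round(1),"\n",R.round(3), "cam",(-T[:3,:3].T@T[:3,3]).round(0))
for n,a,b,h in(("blue",105,130,zc),("orange",3,15,115),("yellow",22,35,6)):
    for c,st in blobs(p,a,b,amin=300): print(n,c.round(1),st,ray(c,h,K,T).round(1))
if tgt: print("units",(R.T@(np.array(tgt)-s["tcp_pos"])/30).round(2))
E
python3 w.py w1 115 "[676.5,-180.5,84]"
```

```text
2.1 [592.4 -60.2 230. ] 85.4258623293054 [-0.3  0.8 -0.3] 
 [[-0.     0.373  0.928]
 [-0.001  0.928 -0.373]
 [-1.    -0.001 -0.   ]] cam [522. -32. 373.]
blue [224.5 372.6] [ 203  349   43   48 1599] [ 671.3 -175.2  115. ]
orange [253.2 119.8] [217  93  48  50 492] [507.6 -74.6 115. ]
yellow [296.   11.1] [276   0  41  27 908] [435.8 -22.6   6. ]
yellow [585.3   8.5] [570   0  27  23 409] [524.1 202.5   6. ]
yellow [510.7 190.7] [491 176  36  34 781] [652. 108.   6.]
yellow [221.4 433.8] [206 422  32  25 370] [ 809.6 -276.7    6. ]
units [ 4.87 -2.67  4.1 ]
```

View pics/w1.png

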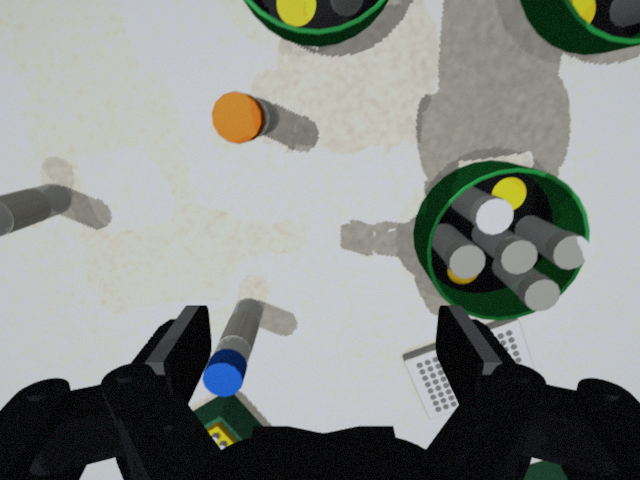

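The wrist view shows the blue cap at (224,379), the orange cap at (238,118) and the path clear. It agrees with the top view to a few mm. I'll move above blue A.

Request:
{"method": "jog_arm", "body": {"rows": [[1,0,-0.64,1,0],[1,0,-0.64,1,0],[1,0.3,-0.64,1,0],[1,0.4,-0.64,1,0],[1,0.9,-0.1,0.1,0]]}}

```text
clock: 2.65
tcp_pos: [677.7, -178.8, 184.1]
tool_rot: [0.696, 0.133, 0.693, -0.134]
wrist_force: [-0.6, 1.0, -0.9]
finger_gap: 85.7
```

Request:
{"method": "jog_arm", "body": {"rows": [[1,0,0,0,0],[1,0,0,0,0]]}}

```text
clock: 2.85
tcp_pos: [675.1, -174.8, 183.1]
tool_rot: [0.694, 0.133, 0.695, -0.132]
wrist_force: [0.3, 0.1, -0.3]
finger_gap: 85.5
```

```bash
python3 w.py w2 115 "[676,-179.5,84]"
```

```text
2.85 [ 675.1 -174.8  183.1] 85.5133984327761 [ 0.3  0.1 -0.3] 
 [[-0.002  0.369  0.929]
 [ 0.001  0.929 -0.369]
 [-1.     0.    -0.002]] cam [ 604. -147.  326.]
blue [315.6 255.3] [ 289  226   54   59 2502] [ 674.3 -179.4  115. ]
yellow [596.7 152.8] [ 579  135   35   41 1035] [712.3  48.1   6. ]
yellow [262.8 398.9] [ 189  349  145  101 5065] [ 831.8 -301.4    6. ]
units [ 3.3  -0.14  0.09]
```

View pics/w2.png

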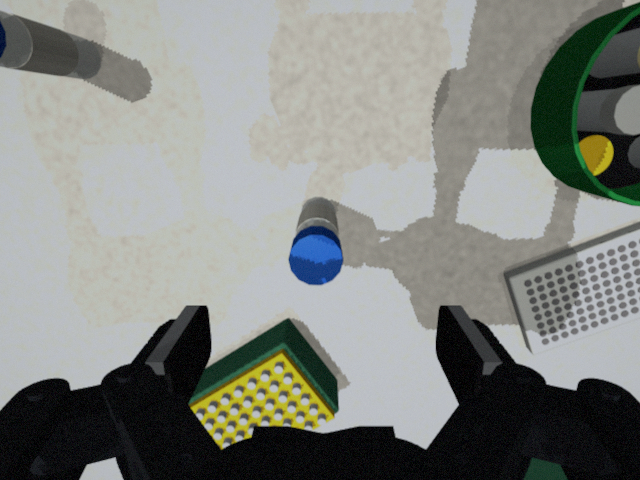

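The cap is centred between the fingers, its top at (316,260), with nothing close to them. I'll descend and grip.

Request:
{"method": "jog_arm", "body": {"rows": [[1,0.7,-0.15,0.12,0],[1,0.9,0,0,0],[1,0.9,0,0,0],[1,0.6,0,0,0],[1,0.2,0,0,0]]}}

```text
clock: 3.4
tcp_pos: [676.9, -180.4, 84.1]
tool_rot: [0.694, 0.133, 0.695, -0.133]
wrist_force: [-0.2, -1.0, -0.2]
finger_gap: 85.5
```

Request:
{"method": "jog_arm", "body": {"rows": [[-1,0,0,0,0],[-1,0,0,0,0],[-1,0,0,0,0],[-1,0,0,0,0],[-1,0,0,0,0]], "grip_force": 45}}

```text
clock: 3.9
tcp_pos: [678.2, -181.9, 86.0]
tool_rot: [0.695, 0.133, 0.693, -0.133]
wrist_force: [0.3, 1.0, 5.6]
finger_gap: 31.1
```

Request:
{"method": "jog_arm", "body": {"rows": [[-1,0,0,0,0],[-1,0,0,0,0],[-1,0,0,0,0],[-1,0,0,0,0],[-1,0,0,0,0]]}}

```text
clock: 4.4
tcp_pos: [678.2, -182.0, 86.0]
tool_rot: [0.695, 0.133, 0.693, -0.133]
wrist_force: [0.4, 1.5, 5.0]
finger_gap: 31.0
```

Request:
{"method": "jog_arm", "body": {"rows": [[-1,-0.2,0,0,0],[-1,-0.4,0,0,0],[-1,-0.7,0,0,0],[-1,-0.9,0,0,0],[-1,-0.9,0,0,0]]}}

```text
clock: 4.9
tcp_pos: [677.2, -181.8, 178.7]
tool_rot: [0.694, 0.133, 0.695, -0.133]
wrist_force: [-1.3, -0.6, -1.5]
finger_gap: 30.4
```

Request:
{"method": "jog_arm", "body": {"rows": [[-1,-0.9,0,0,0],[-1,-0.7,0,0,0],[-1,-0.3,0,0,0],[-1,0,0,0,0]]}}

```text
clock: 5.3
tcp_pos: [677.8, -182.0, 236.1]
tool_rot: [0.695, 0.133, 0.693, -0.133]
wrist_force: [-0.9, -0.7, -0.8]
finger_gap: 30.6
```

Request:
{"method": "jog_arm", "body": {"rows": [[-1,0,0.3,-0.3,0],[-1,0,0.6,-0.6,0],[-1,0,0.8,-0.8,0],[-1,0,0.8,-0.8,0],[-1,0,0.8,-0.8,0]]}}

```text
clock: 5.8
tcp_pos: [620.6, -52.0, 232.5]
tool_rot: [0.693, 0.133, 0.696, -0.133]
wrist_force: [-0.6, 0.7, -0.5]
finger_gap: 30.9
```

Request:
{"method": "jog_arm", "body": {"rows": [[-1,0,0.8,-0.8,0],[-1,0,0.8,-0.8,0],[-1,0,0.8,-0.8,0],[-1,0,0.5,-0.5,0],[-1,0,0,0,0]]}}

```text
clock: 6.3
tcp_pos: [571.6, 62.4, 233.1]
tool_rot: [0.694, 0.132, 0.696, -0.132]
wrist_force: [0.0, -0.9, -0.6]
finger_gap: 30.7
```

Request:
{"method": "jog_arm", "body": {"rows": [[-1,0,0,0,0]]}}

```text
clock: 6.4
tcp_pos: [573.0, 59.8, 233.4]
tool_rot: [0.694, 0.133, 0.695, -0.133]
wrist_force: [-0.3, -0.3, -1.1]
finger_gap: 30.5
```

```bash
python3 w.py w3 160 "[524,194,90]"
```

```text
6.4 [573.   59.8 233.4] 30.489762669675716 [-0.3 -0.3 -1.1] 
 [[-0.001  0.369  0.929]
 [-0.     0.929 -0.369]
 [-1.    -0.001 -0.001]] cam [502.  88. 376.]
blue [323.1 334.5] [ 277  282   93  104 7678] [625.3  38.8 160. ]
orange [100.2 210.8] [  70  186   59   49 1538] [504. -79. 115.]
yellow [492.8   5.6] [476   0  41  18 438] [472.4 252.7   6. ]
yellow [177.7  86.9] [162  65  37  41 990] [431.7 -24.6   6. ]
yellow [442.2  92.9] [ 423   73   39   41 1207] [523.3 193.4   6. ]
yellow [393.7 257.7] [378 245  34  28 744] [656.8 103.2   6. ]
units [ 4.78  3.56 -3.16]
```

View pics/w3.png

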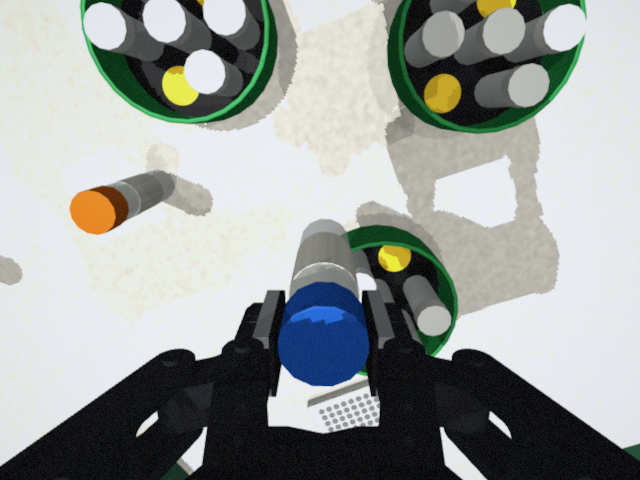

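The tube is held upright by the cap, top at (323,345). The target spot at (442,93) casts to (523.3,193.4), agreeing with the top view. I'll check the tube's offset in the hand and go on.

```bash
python3 -c "
from m import *
D=np.load('w3.npz');d=D['d'];print(d[345,323],d[372,323],d[225,323])
for uv in((323,346),):print(ray(uv,262,D['K'],D['T']).round(1))
P=lambda uv:(lambda T,c:(T[:3,:3].T@(c-T[:3,3])).round(1))(D['T'],np.linalg.inv(D['K'])@np.array([*uv,1.])*d[uv[1],uv[0]])
print(P((323,345)),P((323,372)),P((323,225)))
"
```

```text
131.05487 134.04167 220.33641
[571.3  60.3 262. ]
[570.9  60.4 262. ] [580.8  56.5 262.2] [557.3  65.6 164. ]
```

Request:
{"method": "jog_arm", "body": {"rows": [[-1,0,0.3,-0.25,0],[-1,0,0.6,-0.5,0],[-1,0,0.9,-0.8,0],[-1,0,0.8,-0.75,0],[-1,0,0.6,-0.5,0]]}}

```text
clock: 6.95
tcp_pos: [530.0, 181.5, 234.1]
tool_rot: [0.694, 0.133, 0.695, -0.133]
wrist_force: [0.3, 0.4, -1.1]
finger_gap: 30.7
```

Request:
{"method": "jog_arm", "body": {"rows": [[-1,0,0.3,-0.3,0],[-1,0,0.06,-0.06,0],[-1,0,0,0,0],[-1,0,0,0,0]]}}

```text
clock: 7.35
tcp_pos: [525.2, 193.1, 234.2]
tool_rot: [0.694, 0.133, 0.694, -0.134]
wrist_force: [0.9, -0.2, -0.5]
finger_gap: 30.7
```

```bash
python3 w.py w4 262 "[524,194,90]"
```

```text
7.35 [525.2 193.1 234.2] 30.702422156339964 [ 0.9 -0.2 -0.5] 
 [[ 0.     0.371  0.929]
 [-0.     0.929 -0.371]
 [-1.    -0.     0.   ]] cam [454. 221. 377.]
blue [323.  334.8] [ 277  282   93  105 7708] [519.9 195.  262. ]
orange [608.4 226.6] [596 206  44  51 393] [597.6 379.1 115. ]
orange [  6.1 321.3] [  0 304  16  36 414] [504.4 -58.1 115. ]
yellow [100.6 106.8] [  83   86   39   40 1000] [373.2  35.9   6. ]
yellow [365.2 114.4] [ 347   95   37   40 1145] [468.1 256.6   6. ]
yellow [323.  195.5] [306 178  35  36 987] [523.6 193.2   6. ]
units [ 4.81  0.01 -0.05]
```

The tube is upright and its foot is about 86 mm below the TCP, so the TCP should be about 92 when it stands on the tub floor. It is over the spot within about 1 mm, so I'll lower it.

Request:
{"method": "jog_arm", "body": {"rows": [[-1,0.4,0,0,0],[-1,0.7,0,0,0],[-1,0.8,0,0,0],[-1,0.8,0,0,0],[-1,0.8,0,0,0]]}}

```text
clock: 7.9
tcp_pos: [524.6, 193.4, 127.6]
tool_rot: [0.694, 0.133, 0.695, -0.134]
wrist_force: [0.0, 0.3, 0.3]
finger_gap: 30.6
```

Request:
{"method": "jog_arm", "body": {"rows": [[-1,0.6,0,0,0],[-1,0.35,0,0,0],[-1,0.12,0,0,0],[-1,0.06,0,0,0],[-1,0,0,0,0]]}}

```text
clock: 8.4
tcp_pos: [525.2, 194.1, 95.9]
tool_rot: [0.695, 0.133, 0.694, -0.133]
wrist_force: [0.2, 1.0, -0.5]
finger_gap: 30.9
```

Request:
{"method": "jog_arm", "body": {"rows": [[-1,0.05,0,0,0],[-1,0,0,0,0]]}}

```text
clock: 8.6
tcp_pos: [525.0, 194.2, 94.4]
tool_rot: [0.695, 0.133, 0.694, -0.133]
wrist_force: [0.3, -0.7, -0.0]
finger_gap: 30.7
```

Request:
{"method": "jog_arm", "body": {"rows": [[-1,0.05,0,0,0],[-1,0.04,0,0,0],[-1,0,0,0,0]]}}

```text
clock: 8.9
tcp_pos: [525.2, 194.2, 91.9]
tool_rot: [0.695, 0.133, 0.694, -0.133]
wrist_force: [-0.8, -0.1, 3.9]
finger_gap: 30.7
```

Contact felt (3.9 N), so I'll release and rise.

Request:
{"method": "jog_arm", "body": {"rows": [[-0.2,0,0,0,0],[0,0,0,0,0],[0.2,0,0,0,0],[0.3,0,0,0,0],[0.3,0,0,0,0]]}}

```text
clock: 9.4
tcp_pos: [524.7, 194.1, 91.1]
tool_rot: [0.694, 0.133, 0.695, -0.133]
wrist_force: [-0.5, 0.2, -0.2]
finger_gap: 55.3
```

Request:
{"method": "jog_arm", "body": {"rows": [[0.3,-0.2,0,0,0],[0.3,-0.5,0,0,0],[0.3,-0.9,0,0,0],[0.3,-1,0,0,0],[1,-1,0,0,0]]}}

```text
clock: 9.9
tcp_pos: [524.6, 194.1, 200.7]
tool_rot: [0.694, 0.133, 0.694, -0.133]
wrist_force: [0.9, 0.4, 0.1]
finger_gap: 68.6
```

Request:
{"method": "jog_arm", "body": {"rows": [[1,-0.9,0,0,0],[1,0,0,0,0],[1,0,0,0,0]]}}

```text
clock: 10.2
tcp_pos: [524.8, 194.1, 226.9]
tool_rot: [0.695, 0.133, 0.694, -0.133]
wrist_force: [-0.1, -0.6, -0.1]
finger_gap: 85.3
```

```bash
python3 w.py w5 121 "[496.5,-303.5,84]"
```

```text
10.2 [524.8 194.1 226.9] 85.34109793095713 [-0.1 -0.6 -0.1] 
 [[ 0.001  0.37   0.929]
 [ 0.     0.929 -0.37 ]
 [-1.     0.001  0.001]] cam [454. 222. 370.]
blue [324.8 228.1] [ 302  203   47   51 1867] [521.4 196.5 121. ]
orange [611.5 229.4] [599 209  41  53 408] [596.  377.6 115. ]
yellow [ 94.6 106.8] [  77   86   39   40 1026] [373.   35.7   6. ]
yellow [364.7 114.9] [ 346   96   38   39 1182] [467.8 256.5   6. ]
units [  4.75 -15.77   5.25]
```

View pics/w5.png

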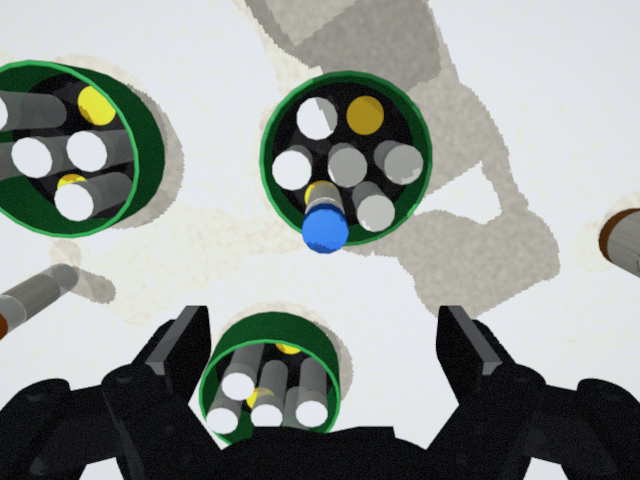

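The tube stands upright in its place, cap at (325,230). The remaining spot at (365,115) casts to (467.8,256.5). On to blue B.

Request:
{"method": "jog_arm", "body": {"rows": [[1,0,-1,0.33,0],[1,0,-1,0.33,0],[1,0,-1,0.33,0],[1,0,-1,0.33,0],[1,0,-1,0.33,0]]}}

```text
clock: 10.75
tcp_pos: [514.4, 35.3, 224.8]
tool_rot: [0.694, 0.133, 0.695, -0.133]
wrist_force: [1.2, -0.3, 0.6]
finger_gap: 85.6
```

Request:
{"method": "jog_arm", "body": {"rows": [[1,0,-1,0.33,0],[1,0,-1,0.33,0],[1,0,-1,0.33,0],[1,0,-1,0.33,0],[1,0,-1,0.33,0]]}}

```text
clock: 11.25
tcp_pos: [504.9, -122.2, 224.8]
tool_rot: [0.693, 0.133, 0.695, -0.133]
wrist_force: [-0.1, -0.1, 0.3]
finger_gap: 85.5
```

Request:
{"method": "jog_arm", "body": {"rows": [[1,0,-1,0.33,0],[1,0,-1,0.33,0],[1,0,-1,0.33,0],[1,0,-1,0.33,0],[1,0,-1,0.33,0]]}}

```text
clock: 11.75
tcp_pos: [495.5, -279.8, 224.6]
tool_rot: [0.694, 0.134, 0.695, -0.133]
wrist_force: [0.5, 0.2, 0.3]
finger_gap: 85.5
```

Request:
{"method": "jog_arm", "body": {"rows": [[1,0.5,-0.7,0.3,0],[1,0.9,-0.05,0,0],[1,0,0,0,0],[1,0,0,0,0]]}}

```text
clock: 12.15
tcp_pos: [495.9, -302.5, 183.3]
tool_rot: [0.694, 0.134, 0.695, -0.133]
wrist_force: [0.3, -0.0, 0.4]
finger_gap: 85.6
```

```bash
python3 w.py w6 115 "[496.5,-303.5,84]"
```

```text
12.15 [ 495.9 -302.5  183.3] 85.63115209461188 [ 0.3 -0.   0.4] 
 [[-0.002  0.37   0.929]
 [ 0.002  0.929 -0.37 ]
 [-1.     0.001 -0.003]] cam [ 425. -275.  326.]
blue [321.7 250.7] [ 295  221   54   59 2502] [ 493.9 -302.8  115. ]
units [ 3.31 -0.03  0.04]
```

View pics/w6.png

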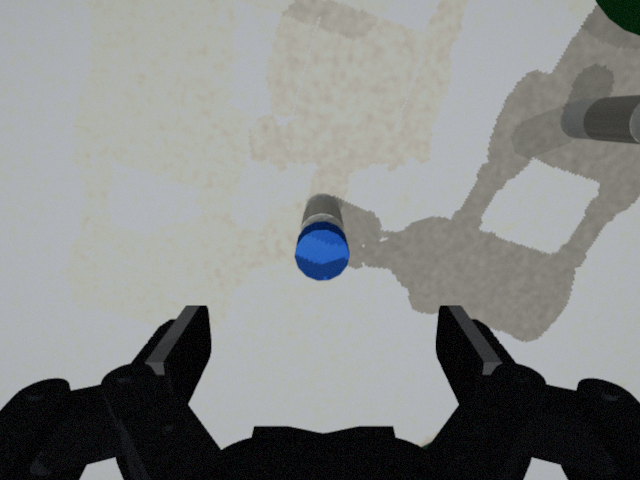

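Blue B is centred between the fingers, cap at (322,253). I'll descend, grip and lift.

Request:
{"method": "jog_arm", "body": {"rows": [[1,0.7,-0.03,0.04,0],[1,0.9,0,0,0],[1,0.9,0,0,0],[1,0.6,0,0,0],[1,0.2,0,0,0]]}}

```text
clock: 12.7
tcp_pos: [497.1, -303.5, 84.5]
tool_rot: [0.694, 0.133, 0.695, -0.132]
wrist_force: [-0.9, 0.4, -1.0]
finger_gap: 85.9
```

Request:
{"method": "jog_arm", "body": {"rows": [[-1,0,0,0,0],[-1,0,0,0,0],[-1,0,0,0,0],[-1,0,0,0,0],[-1,0,0,0,0]]}}

```text
clock: 13.2
tcp_pos: [497.8, -304.8, 86.5]
tool_rot: [0.695, 0.133, 0.694, -0.133]
wrist_force: [-0.4, 1.1, 6.7]
finger_gap: 30.5
```

Request:
{"method": "jog_arm", "body": {"rows": [[-1,0,0,0,0],[-1,0,0,0,0],[-1,0,0,0,0],[-1,-0.2,0,0,0],[-1,-0.4,0,0,0]]}}

```text
clock: 13.7
tcp_pos: [496.6, -304.0, 103.0]
tool_rot: [0.694, 0.134, 0.695, -0.133]
wrist_force: [0.6, 0.3, -0.6]
finger_gap: 30.9
```

Request:
{"method": "jog_arm", "body": {"rows": [[-1,-0.7,0,0,0],[-1,-0.9,0,0,0],[-1,-0.9,0,0,0],[-1,-0.9,0,0,0],[-1,-0.7,0,0,0]]}}

```text
clock: 14.2
tcp_pos: [497.3, -304.6, 228.9]
tool_rot: [0.695, 0.133, 0.694, -0.134]
wrist_force: [0.4, -0.6, -0.5]
finger_gap: 30.6
```

Request:
{"method": "jog_arm", "body": {"rows": [[-1,-0.3,0,0,0],[-1,0,0,0,0],[-1,0,0,0,0]]}}

```text
clock: 14.5
tcp_pos: [496.7, -304.1, 234.3]
tool_rot: [0.694, 0.133, 0.695, -0.133]
wrist_force: [0.5, 0.4, -0.8]
finger_gap: 31.0
```

```bash
python3 w.py w7 262 "[467.5,256.5,92]"
```

```text
14.5 [ 496.7 -304.1  234.3] 31.008717679512095 [ 0.5  0.4 -0.8] 
 [[-0.001  0.37   0.929]
 [ 0.001  0.929 -0.37 ]
 [-1.     0.001 -0.001]] cam [ 426. -276.  377.]
blue [323.  333.4] [ 278  281   91  104 7578] [ 491.1 -302.1  262. ]
orange [621.4 117. ] [ 598   91   42   51 1719] [497.7 -97.7 115. ]
yellow [460.6 456.2] [441 431  41  49 394] [ 854.9 -266.8    6. ]
units [ 4.76 17.   -7.81]
```

Held the same way as the first. Carrying it over to the second place.

Request:
{"method": "jog_arm", "body": {"rows": [[-1,0,0.3,-0.14,0],[-1,0,0.6,-0.28,0],[-1,0,0.9,-0.41,0],[-1,0,0.9,-0.41,0],[-1,0,0.9,-0.41,0]]}}

```text
clock: 15.05
tcp_pos: [490.4, -183.9, 234.3]
tool_rot: [0.694, 0.134, 0.695, -0.133]
wrist_force: [0.7, 0.2, -1.0]
finger_gap: 30.4
```

Request:
{"method": "jog_arm", "body": {"rows": [[-1,0,0.9,-0.41,0],[-1,0,0.9,-0.41,0],[-1,0,0.9,-0.41,0],[-1,0,0.9,-0.41,0],[-1,0,0.9,-0.41,0]]}}

```text
clock: 15.55
tcp_pos: [483.0, -35.7, 234.4]
tool_rot: [0.694, 0.133, 0.695, -0.133]
wrist_force: [1.1, -0.6, -1.1]
finger_gap: 30.3
```

Request:
{"method": "jog_arm", "body": {"rows": [[-1,0,0.9,-0.41,0],[-1,0,0.9,-0.41,0],[-1,0,0.9,-0.41,0],[-1,0,0.9,-0.41,0],[-1,0,0.9,-0.41,0]]}}

```text
clock: 16.05
tcp_pos: [475.6, 112.2, 234.5]
tool_rot: [0.694, 0.133, 0.695, -0.133]
wrist_force: [0.3, -0.9, -1.0]
finger_gap: 30.9
```

Request:
{"method": "jog_arm", "body": {"rows": [[-1,0,0.9,-0.41,0],[-1,0,0.9,-0.41,0],[-1,0,0.9,-0.41,0],[-1,0,0.9,-0.41,0],[-1,0,0.5,-0.25,0]]}}

```text
clock: 16.55
tcp_pos: [468.2, 248.1, 234.3]
tool_rot: [0.694, 0.132, 0.695, -0.133]
wrist_force: [0.2, -0.0, -0.8]
finger_gap: 30.5
```

Request:
{"method": "jog_arm", "body": {"rows": [[-1,0,0.3,-0.15,0],[-1,0,0,0,0],[-1,0,0,0,0]]}}

```text
clock: 16.85
tcp_pos: [468.3, 255.4, 234.9]
tool_rot: [0.694, 0.133, 0.695, -0.133]
wrist_force: [-1.0, -0.7, -0.8]
finger_gap: 30.5
```

```bash
python3 w.py w8 262 "[468.5,256,92]"
```

```text
16.85 [468.3 255.4 234.9] 30.48690519231103 [-1.  -0.7 -0.8] 
 [[-0.001  0.37   0.929]
 [-0.001  0.929 -0.37 ]
 [-1.    -0.001 -0.   ]] cam [397. 283. 378.]
blue [323.  333.4] [ 278  281   91  104 7619] [462.9 257.3 262. ]
orange [561.2 291.6] [546 278  48  44 336] [578.4 401.1 115. ]
orange [612.1 334.3] [ 578  302   62   67 3092] [628.5 430.2 115. ]
yellow [ 72.9 194. ] [ 60 179  30  27 422] [375.9  30.1   6. ]
yellow [324.8 196.9] [308 180  35  35 968] [468.5 256.5   6. ]
units [ 4.76  0.03 -0.  ]
```

View pics/w8.png

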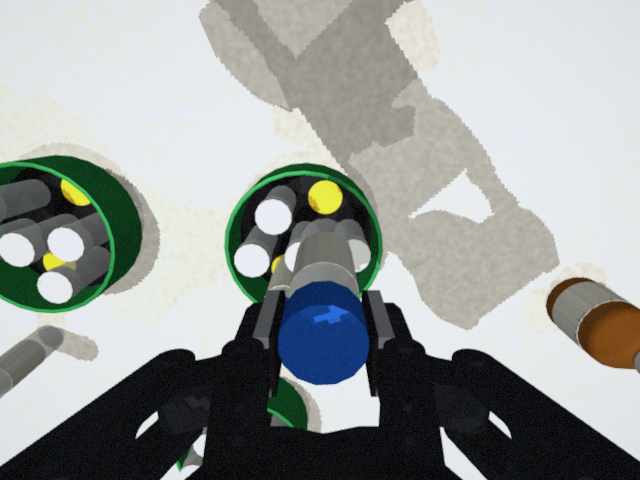

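The tube is over the spot (325,197), which casts to (468.5,256.5), within about 1.5 mm. I'll lower it.

Request:
{"method": "jog_arm", "body": {"rows": [[-1,0.4,0.03,0.03,0],[-1,0.7,0,0,0],[-1,0.8,0,0,0],[-1,0.8,0,0,0],[-1,0.8,0,0,0]]}}

```text
clock: 17.4
tcp_pos: [469.6, 255.4, 128.6]
tool_rot: [0.694, 0.133, 0.695, -0.134]
wrist_force: [-0.6, 0.3, -0.5]
finger_gap: 30.7
```

Request:
{"method": "jog_arm", "body": {"rows": [[-1,0.6,0,0,0],[-1,0.35,0,0,0],[-1,0.12,0,0,0],[-1,0.06,0,0,0],[-1,0,0,0,0]]}}

```text
clock: 17.9
tcp_pos: [470.2, 256.4, 96.8]
tool_rot: [0.695, 0.133, 0.694, -0.133]
wrist_force: [0.0, -0.5, -0.4]
finger_gap: 30.8
```

Request:
{"method": "jog_arm", "body": {"rows": [[-1,0.06,0,0,0],[-1,0.04,0,0,0],[-1,0.03,0,0,0],[-1,0,0,0,0]]}}

```text
clock: 18.3
tcp_pos: [469.9, 256.5, 92.6]
tool_rot: [0.695, 0.133, 0.694, -0.133]
wrist_force: [-0.9, 0.2, 0.3]
finger_gap: 30.2
```

Request:
{"method": "jog_arm", "body": {"rows": [[-1,0.03,0,0,0],[-1,0,0,0,0]]}}

```text
clock: 18.5
tcp_pos: [470.3, 256.5, 92.5]
tool_rot: [0.695, 0.133, 0.694, -0.133]
wrist_force: [-1.5, -1.4, 6.1]
finger_gap: 30.7
```

Contact felt. I'll release, rise and back away.

Request:
{"method": "jog_arm", "body": {"rows": [[-0.2,0,0,0,0],[0,0,0,0,0],[0.2,0,0,0,0],[0.3,0,0,0,0],[0.3,0,0,0,0]]}}

```text
clock: 19.0
tcp_pos: [469.8, 256.4, 91.4]
tool_rot: [0.694, 0.133, 0.695, -0.133]
wrist_force: [0.3, -0.9, 1.0]
finger_gap: 55.7
```

Request:
{"method": "jog_arm", "body": {"rows": [[0.3,-0.2,0,0,0],[0.3,-0.5,0,0,0],[0.3,-0.9,0,0,0],[0.3,-1,0,0,0],[0.3,-1,0,0,0]]}}

```text
clock: 19.5
tcp_pos: [469.6, 256.3, 201.0]
tool_rot: [0.694, 0.133, 0.694, -0.133]
wrist_force: [0.3, 0.0, -0.8]
finger_gap: 55.4
```

Request:
{"method": "jog_arm", "body": {"rows": [[0.3,-0.9,0,-0.5,0],[0.3,0,0.5,-1,0],[0.3,0,0.5,-1,0],[0.3,0,0.5,-1,0],[0.3,0,0,0,0]]}}

```text
clock: 20.0
tcp_pos: [386.4, 339.2, 227.2]
tool_rot: [0.695, 0.132, 0.695, -0.131]
wrist_force: [1.2, -1.3, 0.3]
finger_gap: 55.5
```

```bash
cat > f.py <<'E'
from m import *
from station import snapshot,calibration,robot
ims=[]
for n,(y,x) in(("top",(180,100)),("scene",(150,240))):
    C=calibration(n);p,d=snapshot(n);K,T=C["mtx"],C["camera_from_world"]
    for nm,a,b in(("blue",105,130),("orange",3,15),("yellow",22,35)):
        for c,s in blobs(p,a,b,amin=20): print(n,nm,c.round(1),s,[ray(c,z,K,T).round(1)[:2] for z in ((6,) if nm=="yellow" else (105,115,121))])
    ims.append(cv2.resize(p[y:y+200,x:x+266],None,fx=1.5,fy=1.5))
cv2.imwrite("pics/f.png",cv2.convertScaleAbs(np.hstack(ims)[...,::-1],alpha=1.4)); print(robot.state()["tcp_pos"],robot.state()["clock"])
E
python3 f.py
```

```text
top blue [181.5 245.3] [173 236  18  19 290] [array([525.4, 199.5]), array([524.4, 197. ]), array([523.8, 195.5])]
top blue [144.8 279. ] [136 270  19  19 288] [array([469.6, 262.4]), array([469.2, 259.2]), array([468.9, 257.3])]
top orange [ 43.4 172.4] [ 26 156  31  29 495] [array([660.8, 441.6]), array([658.3, 436.5]), array([656.8, 433.5])]
top orange [347.3 253.4] [338 244  20  20 277] [array([503. , -84.2]), array([502.2, -83.7]), array([501.8, -83.3])]
top yellow [451.  88.] [ 417   61   70   54 1759] [array([ 827.6, -303.5])]
top yellow [274.1 149.6] [266 143  18  15 200] [array([715.7,  44.4])]
top yellow [242.9 181.4] [235 173  18  18 235] [array([655. , 105.7])]
top yellow [201.9 251.7] [195 242  12  18  72] [array([522. , 185.4])]
top yellow [168.4 275.2] [164 272   9   8  21] [array([479.4, 249. ])]
top yellow [311.8 296.2] [303 288  18  18 255] [array([432.2, -20.4])]
top yellow [280.1 329.3] [272 320  18  19 260] [array([372.9,  40.3])]
scene blue [509.  248.4] [498 238  24  22 426] [array([462.5, 257.9]), array([476.6, 257.8]), array([485. , 257.8])]
scene blue [458.9
[... 649 characters left out ...]
8  19 294] [array([505.4, -84.4]), array([518.5, -76.9]), array([526.4, -72.4])]
scene orange [634.3 425.8] [624 410  16  36 306] [array([704.6, 425.8]), array([713.4, 422. ]), array([718.6, 419.8])]
scene yellow [486.9   1.8] [485   0   5   5  23] [array([-1868.3,  -236.4])]
scene yellow [619.3  14.1] [614   9  12  11  82] [array([-1929.4,   418.5])]
scene yellow [274.9  22.5] [256  18  39   9 191] [array([-883.1, -998.1])]
scene yellow [ 76.5 301.7] [  25  274  100   53 1860] [array([ 796.3, -331.9])]
scene yellow [370.8 343.9] [368 338   6  12  45] [array([653.6, 117.6])]
scene yellow [309.6 351.6] [299 345  20  16 198] [array([708.4,  44.7])]
[388.60057026 337.2993899  226.94105152] 20.1
```

View pics/f.png

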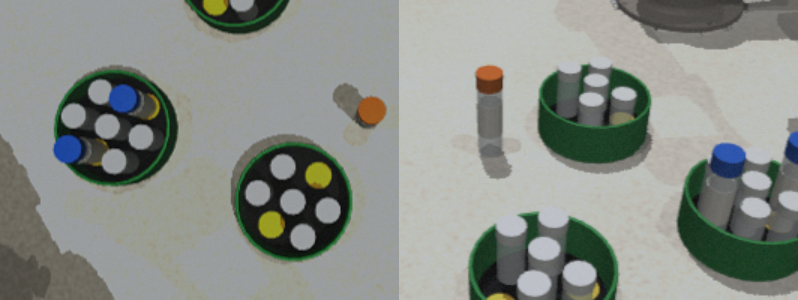

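Both caps sit at z ≈ 121 over the places: (523.8,195.5) and (468.9,257.3). Both tubes are upright and the orange one has not moved, so I'll hand in.

```bash
python3 -c "
from station import robot
print(robot.hand_in())"
```

```text
the job is handed in; nothing more can be done
None
```

I packed both blue-capped tubes upright into the leftmost green tub, one on each yellow spot, and handed the job in at about 20 s of the 61 s allowed. Each tube was gripped by its cap, lifted over everything else, lowered until the wrist felt light contact (4–6 N), and released.

After release, the top camera put the cap centres within about 1–2 mm of the two spots. The side (scene) camera showed both tubes standing on the tub floor. Its rays, less exact for height, agreed to a few mm.

The orange tube gave the same position before and after, within 0.1 mm. The arm was about 115 mm clear of the tub and touching nothing. No check failed or disagreed beyond these few mm; `hand_in()` itself gives no verdict.

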